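# Straighten a place setting

### The job

Straighten this place setting as a waiter would, by pushing along the table with the fingers and without lifting anything: slide the plate to the middle of the paper placemat, and nudge the steak knife in towards it until it lies straight at the plate's right, parallel to the fork on the other side, a finger's breadth from the rim and not touching it. Leave the fork and everything else on the table where they are, and move clear.

Things in the scene. Friction and masses are not known exactly. Their poses are not given: they have to be found in the camera images.
- mat: rectangular paper placemat, fixed flat on the table (height 0), of no thickness: 330 mm along its x, 480 mm along its y, beige with a dark printed line round it. Origin: its middle. x points away from the guest (the robot is on the guest's side, so roughly away from the robot), y to the guest's left, z up.
- plate: loose plain white round side plate, 170 mm across the rim (its widest part), 22 mm high, about 0.4 kg, flaring up from a smaller foot. Origin: centre of its underside, z up; its turn about z means nothing. It slides with ordinary friction and stops when the push stops. Starts right of the placemat's middle.
- knife: loose steak knife lying flat and skewed, right of the plate: 225 x 20 mm, 0.09 kg. Origin: its middle, at table height; x to the blade tip (away from guest), y to the cutting edge (plate side), z up. Black handle x -112 to +5 mm, 15 mm thick, balances within it; blade beyond, 3 mm thick, 6 to 9 mm above the table. Handle side and spine form one straight side at y = -10 mm: two fingertips on it square it up.
- fork: loose steel table fork, 196 mm long, 24 mm wide, 4 mm thick, already laid correctly to the left of the placemat's middle, its long axis 117 mm from it; not to be disturbed. Origin: mid-length, on the table; x points to the tines.
- glass: empty clear tumbler, 68 mm across, 90 mm high, beyond the placemat to the right; leave alone. Origin: centre of its underside.
- mug: white mug, 82 mm across without its handle, 95 mm high, beyond the placemat to the left; leave alone. Origin: centre of its underside.
- can: drinks can with an orange band, 66 mm across, 116 mm high, beyond the placemat; leave alone. Origin: centre of its underside.
- salt: steel shaker, 42 mm across, 71 mm high, beyond the plate; leave alone. Origin: centre of its underside.
- pepper: wooden shaker, 42 mm across, 71 mm high, beyond the plate; leave alone. Origin: centre of its underside.
- phone: black mobile phone lying flat, 148 x 72 x 8.5 mm, left of the placemat; leave alone. Origin: centre of its underside.
- creamer: small white cream jug, 72 mm across, 75 mm high, with a handle on its x side, well to the right of the knife; leave alone. Origin: centre of its underside.

How it is judged:
By the outcome, as a careful person would: the job done as asked, in the order asked, and still so for the second after the job is handed in, with the robot touching nothing.
It also fails if it takes over 51 s, if anything falls off the work surface, if the arm or the gripper's body presses on something with over 40 N, if the wrist force passes 120 N, or if a joint passes its speed limit or range.

### The arm

A 7-joint arm with a two-finger parallel gripper is mounted at the origin on the work surface. World frame = base frame: x ahead of the robot, y to its left, z up, the work surface at z = 0. Lengths are in m, angles in degrees, forces in N, time in s.
With the tool pointing down it reaches from about 0.425 to 0.825 m from the base axis. Payload 3.6 kg.
Tool frame: the origin (TCP) lies at the very end of the fingers, on their centre line; the grasp point (between the pads) lies 19 mm behind it (grasp_offset is the distance from the TCP to the grasp point, in m); z points along the fingers, y is the line along which they close (so a half turn about z gives the same grasp; the last joint's range is limited). The gripper opens to 93 mm and grips with 3 to 60 N. Pads are 15 mm wide; open, the fingers measure 128 mm over their backs; the gripper's body (75 mm by 188 mm) begins 65 mm behind the grasp point.
Start: joints at [64.887, 35.231, -0.722, 81.555, 0.464, 63.22, -2.315], TCP at [0.26, -0.596, 0.219] pointing down, gripper open.
Joint ranges: [-178.69, 178.69], [-17.37, 117.87], [-77.05, 75.6], [15.02, 138.74], [-78.02, 258.01], [0.78, 113.62], [-162.83, 162.83]. Speed limits (degrees/s): [159.86, 159.86, 180, 180, 180, 180, 180].

### API

Orientations are given as a 3x3 rotation matrix whose columns are the frame's x, y, z axes.
In Python, from station import get_obs, get_image, get_calibration, close_job, cut_out, grasp_offset gives the robot as it stands.
- The arm moves only by the tool drive_tool, never from a script. Its argument "motion" is a list of rows, each an object with "slide": the shift along the tool's x, y, z in m, a list of three; "delta_rot": the turn, a rotation vector about the tool's x, y, z in rad, a list of three. A call has 1 to 8 rows; each row is the pose to reach, as a shift and turn from the pose commanded when the call began, along the tool's axes at that moment; what a row does not reach only later rows make up. A row lasts 1/12 s, in which the tool goes at most 41.7 mm and 7.16 degrees, less where a joint would pass 70% of its speed; a pose out of reach is approached as far as the arm can. A call with a gripper value outside its range is refused whole. "hand" is the closure, from 0 (fully open) to 1 (shut), set as the call begins (left out, the last holds). The fingers move at their own pace and stop on an object; "squeeze" is the grip in N (left out, the last holds). Time passes only in rows, so rows that repeat a pose let the fingers close. It gives the time, the measured TCP pose, the force, the opening and the grip force at its end, in the units of the state.
- get_obs(): the state, without advancing time (a new reading comes with each control period).
- get_image(name): name is "side" or "top"; returns (picture, depth): 480x640x3 uint8, red, green, blue; 480x640 float32, m along the optical axis (not along the pixel's ray), 0 where there is no reading.
- get_calibration(name): a dict with "fx", "fy", "cx", "cy" (pixels), "cam_to_world" (4x4, takes a point from camera to world coordinates). Camera axes: x right, y up, looking along -z (the intrinsics and any distortion apply to the point x, -y, -z); pixel columns grow to the right and rows downward; lengths in m; the calibration is good to about 2 mm. A picture is of the moment at which its call begins. get_calibration takes no time and is no camera call.
- close_job(): hands the job in; it is judged then, once.
Trained networks look in the newest picture that a camera, given by its name, has taken for a name from the list of things; names that differ only in an ending like _2 or _b are one class to them, and where a whole thing is asked for, a point or a joint stands for the part that bears it (a point fixed in the world has none). Each returns a list of dicts, best first, with "p" (0 to 1); they miss things now and then, are a little off and sometimes report something else, mostly with a low value. They report only what shows in the picture. A call takes as long as a camera call.
- cut_out(camera, target): "mask" (480x640 bool, what is visible of it) and "at" ([row, column] in pixels, amid what is visible of it).
The state is a dict: "time_s": time; "qpos": joint angles; "qd": joint speeds; "tau": joint torques, N m; "tool_pos": TCP position; "tool_rot": TCP orientation; "ft_force": force on the tool from outside, world axes, zero at the start; "wrist_torque": the same for the moment, N m; "opening": finger opening in m; "gripper_force": force on a finger pad.
Only numpy, scipy, OpenCV 4.12 (cv2) and the standard library are available. Lean on these libraries where they do the work, as an engineer would, in place of code of your own. Each camera call takes 0.05 s, during which the arm holds its last target. There are 200 camera calls.

## Working session

There is one attempt and no reset: what is moved stays moved. The work goes in short steps, Python scripts to look and compute and a tool call to move; the robot and the scene stay as the last step left them, time stands still between calls to the robot, and variables do not carry over. Pictures are saved under pics/ and viewed, at most 10 in all, crops included, and the job is handed in when it is done.

Besides the shell and the picture viewer there is one more tool, called after ">>>" as name(argument=value, ...), one argument or row to a line, values as JSON. drive_tool: Moves the arm, as the interface text tells. Its arguments: {"type":"object","properties":{"motion":{"type":"array"},"hand":{"type":"number"},"squeeze":{"type":"number"}},"required":["motion"]}

```bash
mkdir -p pics; ls; cat > h.py <<'E'
import numpy as np, cv2
from station import *
np.set_printoptions(precision=4,suppress=True)
def world(cam,depth,rc):
    k=get_calibration(cam); rc=np.atleast_2d(rc).astype(int)
    d=depth[rc[:,0],rc[:,1]]
    p=np.c_[(rc[:,1]-k['cx'])/k['fx']*d,-(rc[:,0]-k['cy'])/k['fy']*d,-d,np.ones(len(d))]
    return (p@np.array(k['cam_to_world']).T)[:,:3]
def snap(cam,name=None):
    im,d=get_image(cam)
    if name: cv2.imwrite('pics/'+name,im[:,:,::-1])
    return im,d
E
python3 - <<'E'
from h import *
o=get_obs(); print(o['time_s'],o['tool_pos'],o['tool_rot'],grasp_offset)
for c in('top','side'):
    im,d=snap(c,c+'0.png'); k=get_calibration(c);print({a:b for a,b in k.items()})
    for n in('mat','plate','knife','fork'):
        for r in cut_out(c,n)[:1]:
            m=r['mask']; w=world(c,d,np.argwhere(m)); w=w[np.abs(w[:,2])<.1]
            xy=w[:,:2].astype(np.float32); print(c,n,r['p'],r['at'],m.sum(),np.median(w,0),cv2.minAreaRect(xy),cv2.minEnclosingCircle(xy), w[:,2].min(),w[:,2].max())
E
```

```text
pics
0.0 [ 0.2599 -0.5949  0.2175] [[ 0.9164  0.4003 -0.001 ]
 [ 0.4003 -0.9164  0.0023]
 [-0.     -0.0025 -1.    ]] 0.0188
{'fx': 514.6512168222371, 'fy': 514.6512168222371, 'cx': 320.57809598920835, 'cy': 242.86475716403504, 'cam_to_world': array([[-0.0128,  0.9971, -0.0745,  0.5621],
       [-0.9999, -0.0124,  0.0048,  0.0022],
       [ 0.0038,  0.0746,  0.9972,  0.9987],
       [ 0.    ,  0.    ,  0.    ,  1.    ]])}
top mat 0.74 [308.7, 273.1] 33966 [0.5112 0.0884 0.0009] ((0.5329451560974121, 0.05856049060821533), (0.3337118327617645, 0.4821230173110962), 3.826404333114624) ((0.5325783491134644, 0.05817507952451706), 0.2884856164455414) -0.0060795857926442265 0.024575368731949876
top plate 0.7 [284.2, 321.6] 6192 [ 0.5535 -0.0033  0.0111] ((0.5541947484016418, -0.00371367484331131), (0.16626279056072235, 0.16537785530090332), 69.16876220703125) ((0.5545433163642883, -0.0032336267177015543), 0.08664944767951965) -0.003223302775365755 0.02748760438228448
top knife 0.67 [298.7, 419.2] 1222 [ 0.53   -0.1886  0.0127] ((0.5359336137771606, -0.19243274629116058), (0.023214636370539665
[... 1116 characters left out ...]
4964, 0.16167405247688293), 26.525821685791016) ((0.77666836977005, -0.16722996532917023), 0.08223026245832443) -0.002705774255553295 0.09239412893969767
side knife 0.97 [190.2, 383.9] 622 [ 0.5132 -0.18    0.0098] ((0.5323036313056946, -0.19917406141757965), (0.04533873870968819, 0.2242211401462555), 70.56166076660156) ((0.5341567993164062, -0.19392284750938416), 0.1122160404920578) -0.00445001013867774 0.018915881168172777
side fork 0.64 [294.8, 330.1] 597 [0.5416 0.175  0.0028] ((0.5279003381729126, 0.17308950424194336), (0.19505639374256134, 0.024896986782550812), 4.327459812164307) ((0.5279510617256165, 0.1724187731742859), 0.0976736918091774) -0.0030269146256319823 0.007941429834300351
```

View pics/top0.png

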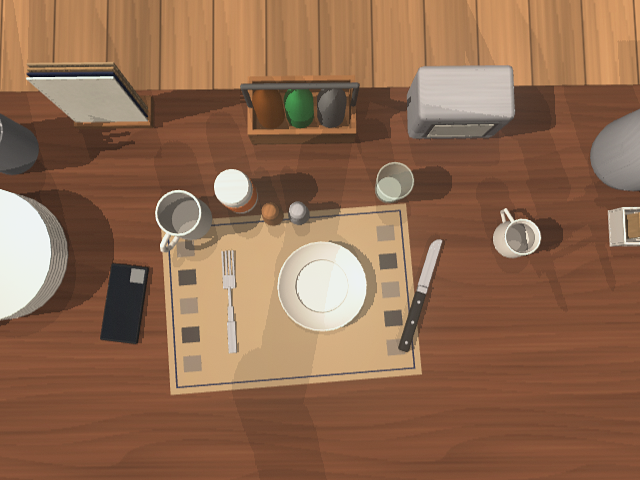

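View pics/side0.png

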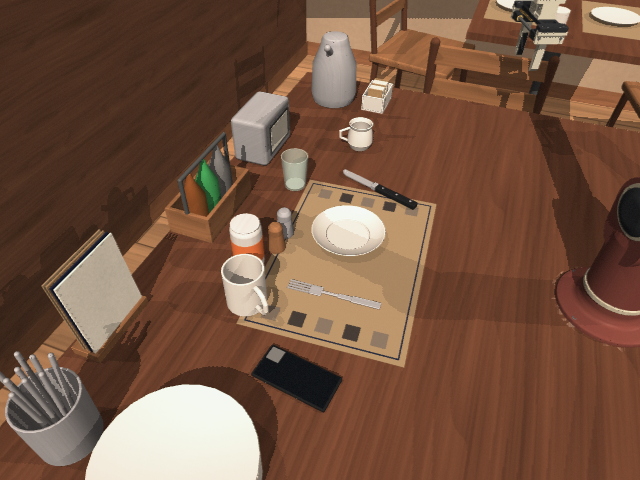

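The top view shows the plate at (col 322, row 285), the knife running from its handle end (403, 348) to its tip (437, 240), and the fork at (231, 300). The mat is turned about +3.8°. The surroundings of the knife and plate are free.

```bash
cat > go.py <<'E'
import sys
from h import *
from scipy.spatial.transform import Rotation as R
x,y,z,a=map(float,sys.argv[1:5]); o=get_obs(); R0=np.array(o['tool_rot']); c,s=np.cos(np.radians(a)),np.sin(np.radians(a))
R1=np.array([[c,s,0],[s,-c,0],[0,0,-1.]])
print(o['time_s'],o['tool_pos'],'yaw',np.degrees(np.arctan2(R0[1,0],R0[0,0])),'F',o['ft_force'],o['opening'])
print('slide',R0.T@(np.array([x,y,z])-o['tool_pos']),'rot',R.from_matrix(R0.T@R1).as_rotvec())
E
python3 go.py .584 -.0926 .15 108.5
```

```text
0.5 [ 0.2601 -0.5956  0.2186] yaw 23.59450387371039 F [ 0.111  -1.0495  0.1812] 0.09290723930734399
slide [ 0.4981 -0.3313  0.0687] rot [-0.0001 -0.0001 -1.4819]
```

>>> drive_tool(
  motion=[
    {"slide": [0.03,-0.02,0.004],"delta_rot": [0,0,-0.09]},
    {"slide": [0.06,-0.04,0.008],"delta_rot": [0,0,-0.18]},
    {"slide": [0.09,-0.06,0.012],"delta_rot": [0,0,-0.27]},
    {"slide": [0.12,-0.08,0.016],"delta_rot": [0,0,-0.36]},
    {"slide": [0.15,-0.1,0.02],"delta_rot": [0,0,-0.45]},
    {"slide": [0.18,-0.12,0.024],"delta_rot": [0,0,-0.54]},
    {"slide": [0.21,-0.14,0.028],"delta_rot": [0,0,-0.63]},
    {"slide": [0.24,-0.16,0.032],"delta_rot": [0,0,-0.72]},
  ],
)

```text
time_s: 1.17
tool_pos: [0.4168, -0.3516, 0.1869]
tool_rot: [[0.421, 0.907, 0.001], [0.907, -0.421, -0.001], [-0.0, 0.001, -1.0]]
ft_force: [0.8, 0.2, 0.3]
opening: 0.0927
gripper_force: 0.0
```

```bash
python3 go.py .584 -.0926 .15 108.5
```

```text
1.1667 [ 0.4168 -0.3516  0.1869] yaw 65.08303057940856 F [0.8018 0.2054 0.3126] 0.09273246620360603
slide [0.3053 0.0425 0.0368] rot [ 0.0007  0.0006 -0.7578]
```

>>> drive_tool(
  motion=[
    {"slide": [0.04,0.005,0.005],"delta_rot": [0,0,-0.1]},
    {"slide": [0.08,0.011,0.01],"delta_rot": [0,0,-0.2]},
    {"slide": [0.12,0.016,0.015],"delta_rot": [0,0,-0.3]},
    {"slide": [0.16,0.022,0.02],"delta_rot": [0,0,-0.4]},
    {"slide": [0.2,0.028,0.025],"delta_rot": [0,0,-0.5]},
    {"slide": [0.24,0.033,0.03],"delta_rot": [0,0,-0.6]},
    {"slide": [0.275,0.038,0.034],"delta_rot": [0,0,-0.69]},
    {"slide": [0.305,0.0425,0.037],"delta_rot": [0,0,-0.758]},
  ],
)

```text
time_s: 1.83
tool_pos: [0.5854, -0.0918, 0.1496]
tool_rot: [[-0.32, 0.948, 0.001], [0.948, 0.32, 0.001], [0.001, 0.001, -1.0]]
ft_force: [0.5, -0.6, -0.4]
opening: 0.0933
gripper_force: 0.0
```

```bash
python3 go.py .584 -.0926 .009 108.5
```

```text
1.8333 [ 0.5854 -0.0918  0.1496] yaw 108.6414024630177 F [ 0.5003 -0.5819 -0.4206] 0.09333800045719924
slide [-0.0005 -0.0017  0.1406] rot [ 0.0011 -0.0009  0.0025]
```

>>> drive_tool(
  motion=[
    {"slide": [0,-0.001,0.03],"delta_rot": [0,0,0]},
    {"slide": [0,-0.001,0.06],"delta_rot": [0,0,0]},
    {"slide": [0,-0.001,0.09],"delta_rot": [0,0,0]},
    {"slide": [0,-0.001,0.115],"delta_rot": [0,0,0]},
    {"slide": [0,-0.001,0.13],"delta_rot": [0,0,0]},
    {"slide": [0,-0.001,0.14],"delta_rot": [0,0,0]},
    {"slide": [0,-0.001,0.14],"delta_rot": [0,0,0]},
    {"slide": [0,-0.001,0.14],"delta_rot": [0,0,0]},
  ],
)

```text
time_s: 2.5
tool_pos: [0.5836, -0.0952, 0.0099]
tool_rot: [[-0.314, 0.95, 0.0], [0.95, 0.314, 0.0], [-0.0, 0.0, -1.0]]
ft_force: [0.9, -0.4, 0.3]
opening: 0.0926
gripper_force: 0.0
```

```bash
python3 - <<'E'
from h import *
u=np.array([-.318,.948]); print(get_obs()['tool_pos'], 'final TCP',np.array([.5335,.0585])-u*.0787)
im,d=snap('side','side1.png')
E
python3 go.py .5585 -.016 .009 108.5
```

```text
[ 0.5836 -0.0952  0.0099] final TCP [ 0.5585 -0.0161]
2.55 [ 0.5842 -0.0952  0.0106] yaw 108.2723918519079 F [-0.2993 -0.4937  1.1104] 0.09251328519474318
slide [0.0833 0.0004 0.0016] rot [ 0.0019  0.0007 -0.004 ]
```

View pics/side1.png

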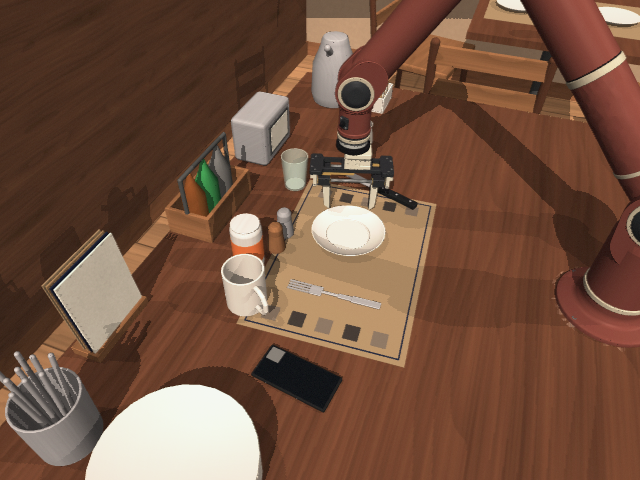

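The fingers stand behind the plate (around 350, 190) and are clear of the plate and glass. I push next.

>>> drive_tool(
  motion=[
    {"slide": [0.01,0,0.001],"delta_rot": [0,0,0]},
    {"slide": [0.02,0,0.001],"delta_rot": [0,0,0]},
    {"slide": [0.03,0,0.001],"delta_rot": [0,0,0]},
    {"slide": [0.04,0,0.001],"delta_rot": [0,0,0]},
    {"slide": [0.05,0,0.001],"delta_rot": [0,0,0]},
    {"slide": [0.058,0,0.001],"delta_rot": [0,0,0]},
    {"slide": [0.065,0,0.001],"delta_rot": [0,0,0]},
    {"slide": [0.07,0,0.001],"delta_rot": [0,0,0]},
  ],
)

```text
time_s: 3.22
tool_pos: [0.5613, -0.0278, 0.009]
tool_rot: [[-0.314, 0.949, 0.001], [0.949, 0.314, -0.0], [-0.0, 0.001, -1.0]]
ft_force: [1.6, -3.1, 1.6]
opening: 0.093
gripper_force: 1.7
```

```bash
cat > chk.py <<'E'
from h import *
M=np.array([.5335,.0585]);a=np.radians(3.83);X=np.array([np.cos(a),np.sin(a)]);Y=np.array([-X[1],X[0]])
def f(c,n,d):
    for r in cut_out(c,n)[:2]:
        w=world(c,d,np.argwhere(r['mask'])); w=w[(w[:,2]>-.01)&(w[:,2]<.035)]
        if len(w)<50: continue
        xy=w[:,:2].astype(np.float32); (cx,cy),(l,s),an=cv2.minAreaRect(xy)
        if l<s: an+=90; l,s=s,l
        an=(an+90)%180-90
        q=np.array([cx,cy])-M
        print(c,n,round(r['p'],2),len(w),'xy',np.round([cx,cy],4),'mat',np.round([q@X,q@Y],4),'size',round(l,4),round(s,4),'ang',round(an,2))
import sys
for c in('top','side'):
    im,d=snap(c)
    for n in sys.argv[1:]: f(c,n,d)
E
python3 chk.py plate mat fork; python3 go.py .5585 -.016 .009 108.5
```

```text
top plate 0.67 4328 xy [0.53   0.0694] mat [-0.0027  0.0111] size 0.169 0.1231 ang 15.0
top mat 0.77 25038 xy [0.5328 0.0588] mat [-0.0007  0.0004] size 0.4834 0.3309 ang -86.09
top fork 0.92 843 xy [0.5266 0.1732] mat [0.0007 0.1149] size 0.1936 0.0234 ang 3.42
side plate 0.88 3274 xy [0.5393 0.0434] mat [ 0.0047 -0.0155] size 0.1756 0.1732 ang -79.9
side mat 0.76 18080 xy [0.5332 0.0603] mat [-0.0002  0.0018] size 0.4853 0.3343 ang -85.81
side fork 0.63 487 xy [0.5274 0.1721] mat [0.0015 0.1138] size 0.1911 0.0247 ang 4.2
3.6167 [ 0.5607 -0.0286  0.0083] yaw 108.27002587471802 F [ 0.0424 -0.6749 -0.2461] 0.09300297982660034
slide [ 0.0126  0.0018 -0.0007] rot [-0.0009 -0.001  -0.004 ]
```

>>> drive_tool(
  motion=[
    {"slide": [0.004,0.0005,0],"delta_rot": [0,0,0]},
    {"slide": [0.008,0.001,0],"delta_rot": [0,0,0]},
    {"slide": [0.011,0.001,0],"delta_rot": [0,0,0]},
    {"slide": [0.013,0.001,0],"delta_rot": [0,0,0]},
    {"slide": [0.013,0.001,0],"delta_rot": [0,0,0]},
  ],
)

```text
time_s: 4.03
tool_pos: [0.5578, -0.0153, 0.0086]
tool_rot: [[-0.315, 0.949, -0.0], [0.949, 0.315, 0.0], [0.001, -0.0, -1.0]]
ft_force: [0.6, -1.2, -0.5]
opening: 0.0933
gripper_force: 0.4
```

>>> drive_tool(
  motion=[
    {"slide": [-0.01,0,0],"delta_rot": [0,0,0]},
    {"slide": [-0.03,0,-0.01],"delta_rot": [0,0,0]},
    {"slide": [-0.05,0,-0.04],"delta_rot": [0,0,0]},
    {"slide": [-0.08,0,-0.07],"delta_rot": [0,0,0]},
    {"slide": [-0.11,0,-0.09],"delta_rot": [0,0,0]},
    {"slide": [-0.15,0,-0.09],"delta_rot": [0,0,0]},
    {"slide": [-0.19,0,-0.09],"delta_rot": [0,0,0]},
    {"slide": [-0.23,0,-0.09],"delta_rot": [0,0,0]},
  ],
)

```text
time_s: 4.7
tool_pos: [0.6307, -0.237, 0.0998]
tool_rot: [[-0.313, 0.95, 0.002], [0.95, 0.313, -0.0], [-0.001, 0.001, -1.0]]
ft_force: [0.2, 0.2, -0.7]
opening: 0.0931
gripper_force: 0.0
```

```bash
python3 chk.py plate mat fork knife; python3 go.py .5585 -.3 .09 95
```

```text
top plate 0.83 6322 xy [0.5335 0.0575] mat [-0.0001 -0.001 ] size 0.1718 0.169 ang -11.87
top mat 0.83 33718 xy [0.5318 0.0588] mat [-0.0017  0.0004] size 0.482 0.3324 ang -86.13
top fork 0.72 848 xy [0.5275 0.1717] mat [0.0016 0.1133] size 0.192 0.0246 ang 4.79
top knife 0.86 1095 xy [ 0.5356 -0.1918] mat [-0.0146 -0.2499] size 0.2207 0.0211 ang -18.62
top knife 0.35 603 xy [ 0.7535 -0.1404] mat [ 0.2062 -0.2131] size 0.0836 0.0651 ang -3.32
side mat 0.67 19366 xy [0.5343 0.0586] mat [0.0008 0.    ] size 0.4874 0.3336 ang -86.15
side fork 0.84 525 xy [0.5285 0.1739] mat [0.0027 0.1155] size 0.1937 0.0246 ang 3.84
side fork 0.35 240 xy [0.7089 0.0599] mat [ 0.1751 -0.0104] size 0.1143 0.0387 ang -64.61
side knife 0.97 576 xy [ 0.5322 -0.1964] mat [-0.0184 -0.2543] size 0.2225 0.0398 ang -18.92
5.2 [ 0.6304 -0.2326  0.099 ] yaw 108.43500091232839 F [ 0.2211  0.2201 -0.4642] 0.09282851305135327
slide [-0.0412 -0.0895  0.0089] rot [ 0.0002 -0.0008  0.2345]
```

The plate is centred on the mat to about 1 mm and the fork is untouched. The knife is next.

```bash
python3 go.py .5157 -.2196 .09 71.35
```

```text
5.2 [ 0.6304 -0.2326  0.099 ] yaw 108.43500091232839 F [ 0.2211  0.2201 -0.4642] 0.09282851305135327
slide [ 0.0486 -0.1047  0.009 ] rot [ 0.     -0.0008  0.6473]
```

>>> drive_tool(
  motion=[
    {"slide": [0.007,-0.015,0.001],"delta_rot": [0,0,0.09]},
    {"slide": [0.014,-0.03,0.003],"delta_rot": [0,0,0.18]},
    {"slide": [0.021,-0.045,0.004],"delta_rot": [0,0,0.28]},
    {"slide": [0.028,-0.06,0.005],"delta_rot": [0,0,0.37]},
    {"slide": [0.035,-0.075,0.006],"delta_rot": [0,0,0.46]},
    {"slide": [0.042,-0.09,0.008],"delta_rot": [0,0,0.56]},
    {"slide": [0.0485,-0.1045,0.009],"delta_rot": [0,0,0.647]},
    {"slide": [0.0485,-0.1045,0.009],"delta_rot": [0,0,0.647]},
  ],
)

```text
time_s: 5.87
tool_pos: [0.5123, -0.2202, 0.0897]
tool_rot: [[0.323, 0.946, -0.005], [0.946, -0.323, 0.0], [-0.001, -0.005, -1.0]]
ft_force: [-0.4, 0.8, 0.4]
opening: 0.0929
gripper_force: 0.0
```

```bash
python3 go.py .5157 -.2196 .004 71.35
```

```text
5.8667 [ 0.5123 -0.2202  0.0897] yaw 71.15940185145149 F [-0.3563  0.8044  0.4208] 0.09286722100332351
slide [0.0018 0.0034 0.0856] rot [-0.0045  0.0013 -0.0033]
```

>>> drive_tool(
  motion=[
    {"slide": [0,0.002,0.025],"delta_rot": [0,0,0]},
    {"slide": [0,0.002,0.05],"delta_rot": [0,0,0]},
    {"slide": [0,0.002,0.067],"delta_rot": [0,0,0]},
    {"slide": [0,0.002,0.077],"delta_rot": [0,0,0]},
    {"slide": [0,0.002,0.082],"delta_rot": [0,0,0]},
    {"slide": [0,0.002,0.082],"delta_rot": [0,0,0]},
    {"slide": [0,0.002,0.082],"delta_rot": [0,0,0]},
  ],
)

```text
time_s: 6.45
tool_pos: [0.5187, -0.2218, 0.0082]
tool_rot: [[0.321, 0.947, 0.001], [0.947, -0.321, -0.0], [0.0, 0.001, -1.0]]
ft_force: [0.7, 1.2, -0.5]
opening: 0.093
gripper_force: 0.0
```

```bash
python3 chk.py knife; python3 go.py .5157 -.2196 .004 71.35;python3 go.py .5205 -.2054 .0035 71.35
```

```text
top knife 0.87 1207 xy [ 0.5349 -0.1925] mat [-0.0154 -0.2505] size 0.2222 0.0241 ang -18.63
side knife 0.91 551 xy [ 0.5324 -0.1924] mat [-0.0179 -0.2502] size 0.2179 0.0322 ang -20.07
6.65 [ 0.5185 -0.2221  0.0087] yaw 71.21736822787871 F [-0.0929 -0.42    0.2178] 0.09297656188072341
slide [ 0.0015 -0.0035  0.0047] rot [ 0.0021  0.     -0.0023]
6.65 [ 0.5185 -0.2221  0.0087] yaw 71.21736822787871 F [-0.0929 -0.42    0.2178] 0.09297656188072341
slide [ 0.0165 -0.0035  0.0052] rot [ 0.0021  0.     -0.0023]
```

Come down 5 mm and move up to contact.

>>> drive_tool(
  motion=[
    {"slide": [0,-0.002,0.003],"delta_rot": [0,0,0]},
    {"slide": [0.002,-0.003,0.005],"delta_rot": [0,0,0]},
    {"slide": [0.006,-0.003,0.005],"delta_rot": [0,0,0]},
    {"slide": [0.01,-0.003,0.005],"delta_rot": [0,0,0]},
    {"slide": [0.014,-0.003,0.005],"delta_rot": [0,0,0]},
    {"slide": [0.014,-0.003,0.005],"delta_rot": [0,0,0]},
  ],
)

```text
time_s: 7.15
tool_pos: [0.5201, -0.2059, 0.0027]
tool_rot: [[0.32, 0.947, 0.001], [0.947, -0.32, 0.001], [0.001, 0.0, -1.0]]
ft_force: [-0.8, 0.6, 0.1]
opening: 0.0929
gripper_force: 0.0
```

```bash
python3 - <<'E'
from h import *
snap('top','top2.png')
E
python3 go.py .531 -.0846 .0035 93.83
```

```text
7.2 [ 0.5199 -0.2066  0.0027] yaw 71.30397400750302 F [-0.8063 -0.6522  0.5088] 0.09295333353642284
slide [ 0.1191 -0.0286 -0.0007] rot [ 0.0003 -0.0006 -0.3932]
```

View pics/top2.png

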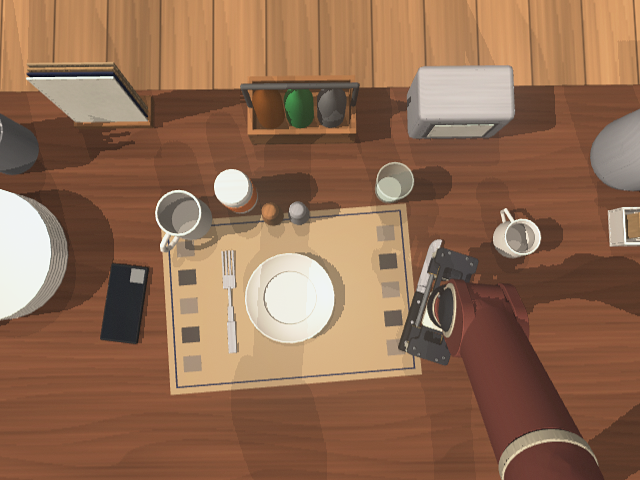

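The gripper lies alongside the knife (about 440, 305), the plate sits centred at (290, 298). I push and square the knife up together.

>>> drive_tool(
  motion=[
    {"slide": [0.0075,-0.001,0],"delta_rot": [0,0,-0.025]},
    {"slide": [0.015,-0.003,0],"delta_rot": [0,0,-0.05]},
    {"slide": [0.0225,-0.005,0],"delta_rot": [0,0,-0.075]},
    {"slide": [0.03,-0.007,0],"delta_rot": [0,0,-0.1]},
    {"slide": [0.0375,-0.009,0],"delta_rot": [0,0,-0.125]},
    {"slide": [0.045,-0.011,0],"delta_rot": [0,0,-0.15]},
    {"slide": [0.053,-0.0125,0],"delta_rot": [0,0,-0.175]},
    {"slide": [0.06,-0.014,0],"delta_rot": [0,0,-0.2]},
  ],
)

```text
time_s: 7.87
tool_pos: [0.5256, -0.1451, 0.0027]
tool_rot: [[0.124, 0.992, -0.0], [0.992, -0.124, 0.0], [0.0, -0.0, -1.0]]
ft_force: [-0.2, 0.1, 0.8]
opening: 0.0929
gripper_force: 0.3
```

```bash
python3 chk.py knife; python3 go.py .531 -.0846 .0035 93.83
```

```text
top knife 0.74 500 xy [ 0.5417 -0.1217] mat [-0.0039 -0.1804] size 0.2214 0.019 ang -10.85
side knife 0.94 750 xy [ 0.5393 -0.134 ] mat [-0.0071 -0.1925] size 0.2272 0.0464 ang -7.29
8.0667 [ 0.5255 -0.146   0.0027] yaw 82.69728363043285 F [ 0.1546  0.1105 -0.5072] 0.092964571180658
slide [ 0.0616 -0.0023 -0.0008] rot [-0.0001 -0.0001 -0.1943]
```

>>> drive_tool(
  motion=[
    {"slide": [0.008,0,0],"delta_rot": [0,0,-0.027]},
    {"slide": [0.016,0,0],"delta_rot": [0,0,-0.054]},
    {"slide": [0.024,-0.001,0],"delta_rot": [0,0,-0.08]},
    {"slide": [0.032,-0.001,0],"delta_rot": [0,0,-0.107]},
    {"slide": [0.04,-0.0015,0],"delta_rot": [0,0,-0.133]},
    {"slide": [0.048,-0.002,0],"delta_rot": [0,0,-0.16]},
    {"slide": [0.056,-0.002,0],"delta_rot": [0,0,-0.18]},
    {"slide": [0.0615,-0.0025,0],"delta_rot": [0,0,-0.194]},
  ],
)

```text
time_s: 8.73
tool_pos: [0.5311, -0.0834, 0.0027]
tool_rot: [[-0.069, 0.998, 0.0], [0.998, 0.069, 0.001], [0.001, 0.0, -1.0]]
ft_force: [-0.5, -0.9, 0.2]
opening: 0.0928
gripper_force: 0.2
```

```bash
python3 chk.py knife plate fork; python3 go.py .5302 -.0726 .0035 93.83
```

```text
top knife 0.46 96 xy [ 0.6114 -0.0518] mat [ 0.0704 -0.1153] size 0.0854 0.0175 ang -11.04
top plate 0.68 6240 xy [0.5332 0.0581] mat [-0.0003 -0.0004] size 0.1677 0.1675 ang 53.82
top fork 0.7 775 xy [0.5259 0.1724] mat [0.0001 0.1141] size 0.1926 0.0241 ang 4.71
side knife 0.87 829 xy [ 0.5412 -0.0683] mat [-0.0008 -0.127 ] size 0.2242 0.0439 ang 5.87
side plate 0.7 3279 xy [0.5319 0.056 ] mat [-0.0018 -0.0024] size 0.1713 0.17 ang 45.33
side plate 0.23 646 xy [0.708  0.2262] mat [0.1853 0.1557] size 0.1859 0.0983 ang -63.32
side fork 0.74 648 xy [0.5281 0.1725] mat [0.0022 0.1142] size 0.1953 0.0293 ang 3.27
9.1333 [ 0.5308 -0.0856  0.0027] yaw 93.72775554955845 F [ 0.0115 -0.361   0.1825] 0.09275792441134038
slide [ 0.013   0.0003 -0.0008] rot [-0.0001  0.0003 -0.0018]
```

>>> drive_tool(
  motion=[
    {"slide": [0.004,0,0],"delta_rot": [0,0,0]},
    {"slide": [0.007,0,0],"delta_rot": [0,0,0]},
    {"slide": [0.009,0,0],"delta_rot": [0,0,0]},
    {"slide": [0.01,0,0],"delta_rot": [0,0,0]},
    {"slide": [0.01,0,0],"delta_rot": [0,0,0]},
  ],
)

```text
time_s: 9.55
tool_pos: [0.5302, -0.0744, 0.0027]
tool_rot: [[-0.067, 0.998, -0.0], [0.998, 0.067, 0.0], [0.0, -0.0, -1.0]]
ft_force: [-0.3, 0.1, 0.6]
opening: 0.0932
gripper_force: 0.0
```

>>> drive_tool(
  motion=[
    {"slide": [-0.01,0,0],"delta_rot": [0,0,0]},
    {"slide": [-0.03,0,-0.01],"delta_rot": [0,0,0]},
    {"slide": [-0.06,0,-0.02],"delta_rot": [0,0,0]},
    {"slide": [-0.09,0,-0.04],"delta_rot": [0,0,0]},
    {"slide": [-0.125,0,-0.05],"delta_rot": [0,0,0]},
    {"slide": [-0.16,0,-0.05],"delta_rot": [0,0,0]},
    {"slide": [-0.18,0,-0.05],"delta_rot": [0,0,0]},
    {"slide": [-0.18,0,-0.05],"delta_rot": [0,0,0]},
  ],
)

```text
time_s: 10.22
tool_pos: [0.5405, -0.2639, 0.0526]
tool_rot: [[-0.055, 0.998, 0.0], [0.998, 0.055, -0.006], [-0.006, -0.0, -1.0]]
ft_force: [0.5, -0.5, -0.1]
opening: 0.0932
gripper_force: 0.0
```

```bash
python3 chk.py knife plate fork; python3 go.py .5302 -.0726 .0035 93.83; python3 - <<'E'
from h import *
im,d=snap('top'); cv2.imwrite('pics/top3.png',cv2.resize(im[180:400,150:450,::-1],(750,550),interpolation=cv2.INTER_CUBIC))
E
```

```text
top knife 0.84 1211 xy [ 0.5411 -0.0548] mat [ 0.     -0.1136] size 0.223 0.0233 ang 4.32
top knife 0.32 2933 xy [0.5266 0.3769] mat [0.0144 0.3182] size 0.1489 0.0761 ang -7.97
top plate 0.64 6326 xy [0.5314 0.0582] mat [-0.0021 -0.0001] size 0.1729 0.1668 ang -0.83
top fork 0.84 840 xy [0.5281 0.175 ] mat [0.0024 0.1166] size 0.1936 0.0261 ang 3.1
side knife 0.94 747 xy [ 0.5396 -0.0508] mat [-0.0012 -0.1095] size 0.2224 0.0568 ang 4.57
side plate 0.59 3270 xy [0.5337 0.0575] mat [ 0.0001 -0.001 ] size 0.1669 0.1663 ang 6.71
side fork 0.62 691 xy [0.5281 0.1731] mat [0.0022 0.1147] size 0.196 0.0319 ang 2.21
10.6167 [ 0.5423 -0.2529  0.0527] yaw 93.93917602195212 F [-0.0179 -0.4994  0.3499] 0.09277220007130306
slide [0.1806 0.0003 0.0494] rot [-0.0001 -0.0009  0.0019]
```

View pics/top3.png

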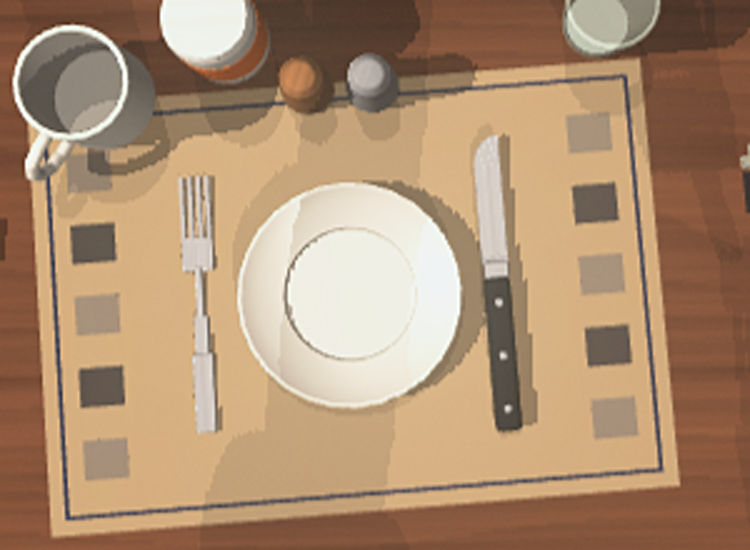

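The zoomed view shows the plate centred at (350, 295). The knife lies straight at its right, with its edge at column 485 and the rim at 461, which is a gap of about 18 mm. It is parallel to the fork at (200, 300). I raise the arm clear and hand in.

>>> drive_tool(
  motion=[
    {"slide": [0,0,-0.03],"delta_rot": [0,0,0]},
    {"slide": [0,0,-0.06],"delta_rot": [0,0,0]},
    {"slide": [0,0,-0.09],"delta_rot": [0,0,0]},
    {"slide": [0,0,-0.11],"delta_rot": [0,0,0]},
    {"slide": [0,0,-0.12],"delta_rot": [0,0,0]},
    {"slide": [0,0,-0.12],"delta_rot": [0,0,0]},
    {"slide": [0,0,-0.12],"delta_rot": [0,0,0]},
  ],
)

```text
time_s: 11.25
tool_pos: [0.5417, -0.2543, 0.1721]
tool_rot: [[-0.067, 0.998, -0.001], [0.998, 0.067, 0.0], [0.0, -0.001, -1.0]]
ft_force: [0.5, 0.7, -1.4]
opening: 0.0933
gripper_force: 0.0
```

```bash
python3 -c "
from station import *
print(get_obs()['tool_pos'],close_job())"
```

```text
the job is handed in; nothing more can be done
[ 0.54165307 -0.25428213  0.17212274] None
```

The job is handed in at about 11 s: by the camera measurements the plate is within about 2 mm of the mat's middle, the knife lies straight at its right about 18 mm from the rim and parallel to the fork to within 1–2°, the fork and the rest were left where they were, and the arm is clear.

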